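# Unload the slide-plate drill jig

## Task

The aluminium leg foot in the drill jig is drilled and ready to come out. Pull the jig's sprung plunger knob straight up to its stop, use it to slide the drill plate back off the foot to the end of its run, and let the pin snap home in the second hole there; then lift the foot straight up out of its nest by its round stem and stand it flat in the shallow black tray. Leave the other things on the bench alone.

Things in the scene. Friction and masses are not known exactly. Their poses are not given: they have to be found in the camera images.
- jig: Drill jig, fixed to the bench: plywood board 130 x 264 x 18 mm (own x by y), y = -58 to +206 mm. Origin on the bench under the nest's centre; own +y is the way the drill plate slides back, z up. Dark steel rails with bright strips run along y on both sides at x = 34 to 52 mm, y = -47 to +199 mm; their screw heads end at z = 45 mm. A stop block across the rails at y = 190 mm ends the plate's run.
- nest (a point): Centre of the nest's floor, 18 mm above the bench over the jig's origin; axes as the jig's. The nest is a square pocket 62 x 62 mm, 12 mm deep, its light wood walls ending at z = 30 mm.
- second_hole (a point): Mouth of the loading hole in the steel index bar between the rails, 29 mm above the bench, 165 mm from the nest's centre along the jig's +y. The pin starts in the other hole, 85 mm from the nest's centre. When the plunger stands over this hole the plate is in the loading position.
- drill_plate (a joint): Slide of the steel drill plate along the jig's +y, m: 0 = drilling position (start, locked by the pin), 0.080 = loading position (second hole); ends at -0.001 and 0.081. About 3 N friction. Plate 76 mm wide, z = 31 to 37 mm, bushes to 41 mm; at 0 it spans y = -34 to +108 mm and its fork (slot 30 mm, open to -y) lies over the foot's flange round the stem, so the foot cannot rise.
- plunger (a joint): Sprung plunger on the drill plate, vertical travel, m: 0 = pin home in a hole, 0.012 = knob pulled up to its stop. The spring pulls down with 7 N at 0, 13 N at 0.012. The 8 mm round-nosed pin clears the index bar only above 0.010; let go between the holes it rests on the bar at 0.010 and drops in once the plate comes within 1 to 3 mm of a hole.
- plunger_knob (a point): Middle of the plunger's upright black ribbed knob, on its axis: 28 mm diameter, 22 mm high (11 mm above and below). At rest 66 mm above the bench, at the start 85 mm from the nest's centre along the jig's +y; it moves with plate and plunger. Below it a barrel 16 to 19 mm thick; rail tops 21 mm below this point. Grip it from above across its sides; it also serves to slide the plate.
- leg_foot: Aluminium leg foot, loose, 0.15 to 0.31 kg: flange 60 x 60 x 12 mm with four small holes and a central upright round stem, 22 mm diameter, ending 57 mm above the underside. Origin at the centre of the underside, z up the stem, x and y along the flange's sides. Starts in the nest (1 mm play each side), flange flush with the nest's top, stem top at z = 75 mm; only the stem can be gripped.
- parts_tray: Shallow black tray, empty, loose: 90 mm (own x) by 175 mm (own y), 17 mm high, rim 3 to 4 mm thick, inner floor 3 mm above its underside. Origin at the centre of its underside.
- blue_case: Turquoise bit case, 51 x 151 x 30 mm, a bystander; origin at the centre of its underside.
- oil_can: Small brown oil bottle with a thin steel spout, 52 mm in diameter, 170 mm high, stands between the vice and the drawer chest; a bystander. Origin at the centre of its underside.
- marker: Black felt marker, 17 x 125 x 16 mm, lying on the bench in front of the vice; a bystander. Origin at the centre of its underside.

How it is judged (in metres and radians):
On the way, in this order (a step that is already met when the one before it is completed fails the run):
1. the plunger knob is pulled up to its stop with the drill plate still in the drilling position (value of joint plunger above 0.0107 m and value of joint drill_plate below 0.01 m), for 0.05 s.
2. the drill plate is back in the loading position with the pin home in the second hole, the foot still in its nest (value of joint drill_plate above 0.0775 m and value of joint plunger below 0.002 m and horizontal distance between leg_foot and jig below 0.004 m and z of leg_foot in the frame of jig below 0.022 m), for 0.2 s.
3. the foot is lifted clear of its nest, upright, still within 12 mm of the nest's centre line as it comes out (z of leg_foot in the frame of jig above 0.031 m and horizontal distance between leg_foot and jig below 0.012 m and angle between leg_foot's own z axis and vertical below 0.2 rad), for 0.02 s.
At the end, for the whole second after the job is handed in: The foot stands still and upright (within 0.06 rad) in the tray, flange flat on its floor (underside less than 7 mm above the tray's underside, within 20 mm across and 60 mm along of its middle); the drill plate is at least 77.5 mm back and the plunger pin home in the second hole (within 2 mm) (value of joint drill_plate above 0.0775 m and value of joint plunger below 0.002 m and angle between leg_foot's own z axis and vertical below 0.06 rad and z of leg_foot in the frame of parts_tray between 0 and 0.007 m and x of leg_foot in the frame of parts_tray between -0.02 and 0.02 m and y of leg_foot in the frame of parts_tray between -0.06 and 0.06 m and linear speed of leg_foot below 0.01 m/s); the robot touches nothing.
It fails at once if a bystander (bit case, oil bottle or marker) is moved more than 25 mm (distance of any of blue_case, oil_can, marker from where it was at the start of the episode above 0.025 m).
It fails at once if the foot is tipped over (angle between leg_foot's own z axis and vertical above 0.7 rad).
It also fails if it takes over 54 s, if anything falls off the work surface, if the arm or the gripper's body presses on something with over 40 N, if the wrist force passes 120 N, or if a joint passes its speed limit or range.

## Robot

A 6-joint arm with a two-finger parallel gripper is mounted at the origin on a cart in front of the work surface, level with it; the furniture and walls round the work are solid. World frame = base frame: x ahead of the robot, y to its left, z up, the work surface at z = 0. Lengths are in mm, angles in rad, forces in N, time in s.
With the tool pointing down it reaches from about 400 to 925 mm from the base axis. Payload 3.4 kg.
Tool frame: the origin (TCP) lies midway between the tips of the shut fingers; the grasp point (between the pads) lies grasp_offset behind it (grasp_offset is the distance from the TCP to the grasp point, in mm); z points along the fingers, y is the line along which they close (so a half turn about z gives the same grasp; the last joint's range is limited). The gripper opens to 85 mm and grips with 20 to 120 N. Pads are 22 mm wide; open, the fingers measure 114 mm over their backs; the gripper's body (76 mm by 85 mm) begins 54 mm behind the grasp point. The pads swing forward as they close: fully open they stand 13 mm farther back than shut.
Start: joints at [1.236, 0.307, 1.506, -0, 1.328, -0.073], TCP at [148.845, 555.406, 231.305] pointing down, gripper open.
Joint ranges: [-3.12, 3.12], [-1.05, 2.28], [0.14, 2.33], [-1.42, 4.57], [0.1, 2.73], [-2.68, 2.68]. Speed limits (rad/s): [2.57, 2.57, 3.14, 3.14, 3.14, 3.14].

## Interface

Orientations are given as a rotation vector (axis times angle).
In Python, from cell import * gives the robot as it stands.
- The arm moves only by the tool drive_tool, never from a script. Its argument "steps" is a list of rows, each a list of 5 numbers: the opening, from 0 (shut) to 1 (fully open), then the shift along the tool's x, y, z each as a share of 0.3 m, from -1 to 1, then the turn about the tool's z as a share of 30 degrees, from -1 to 1. In form: [[claw, tx, ty, tz, roll], ...]. A call has 1 to 5 rows; each row is the pose to reach, as a shift and turn from the pose commanded when the call began, along the tool's axes at that moment; what a row does not reach only later rows make up. A row lasts 1/10 s, in which the tool goes at most 50 mm and 8.59 degrees, less where a joint would pass 70% of its speed; a pose out of reach is approached as far as the arm can. A call with a number of a shift or a turn outside -1 to 1 is refused whole. A call with a gripper value outside its range is refused whole. The fingers move at their own pace and stop on an object; "grip_force" is the grip in N (left out, the last holds). Time passes only in rows, so rows that repeat a pose let the fingers close. It gives the time, the measured TCP pose, the force, the opening and the grip force at its end, in the units of the state.
- observe(): the state, without advancing time (a new reading comes with each control period).
- camera(name): name is "side" or "top"; returns the picture (420x560x3 uint8, red, green, blue); there is no depth.
- calibration(name): a dict with "fx", "fy", "cx", "cy" (pixels), "R" (3x3) and "t" (3): a world point X has camera coordinates R X + t. Camera axes: x right, y down, z forward; pixel columns grow to the right and rows downward; lengths in mm; the calibration is good to about 2 mm. A picture is of the moment at which its call begins. calibration takes no time and is no camera call.
- finish_job(): hands the job in; it is judged then, once.
The state is a dict: "time": time; "joint_positions": joint angles; "dq": joint speeds; "tau": joint torques, N m; "ee_pos": TCP position; "eef_rot": TCP orientation; "force": force on the tool from outside, world axes, zero at the start; "wrist_torque": the same for the moment, N m; "opening": finger opening in mm; "finger_force": force on a finger pad.
Only numpy, scipy, OpenCV 4.12 (cv2) and the standard library are available. Lean on these libraries where they do the work, as an engineer would, in place of code of your own. Each camera call takes 0.05 s, during which the arm holds its last target. There are 200 camera calls.

## Working session

There is one attempt and no reset: what is moved stays moved. The work goes in short steps, Python scripts to look and compute and a tool call to move; the robot and the scene stay as the last step left them, time stands still between calls to the robot, and variables do not carry over. Pictures are saved under pics/ and viewed, at most 10 in all, crops included, and the job is handed in when it is done.

Besides the shell and the picture viewer there is one more tool, called after ">>>" by a JSON object that holds its "api" and its "payload". drive_tool: Moves the arm, as the interface text tells. Shift numbers are shares of 0.3 m and turn numbers shares of 30 degrees, none past 1 either way. Its arguments: {"type":"object","properties":{"steps":{"type":"array"},"grip_force":{"type":"number"}},"required":["steps"]}

```bash
ls; mkdir -p pics; python3 - <<'E'
from cell import *
import cv2
print(observe())
for n in ("side","top"):
    cv2.imwrite(f"pics/{n}0.png",camera(n)[:,:,::-1]); print(n,calibration(n))
E
```

```text
pics
{'time': 0.0, 'joint_positions': array([ 1.23550105e+00,  3.07577205e-01,  1.50767429e+00,  2.81739757e-05,
        1.32842290e+00, -7.34725059e-02]), 'dq': array([ 1.44981532e-03, -1.53282552e-05,  3.41301499e-04,  3.32458731e-04,
       -1.77787049e-04,  5.84665102e-04]), 'tau': array([ 2.95360451e-04, -4.57565653e+01, -2.51911622e+01, -1.46155562e-04,
        1.35745454e-02,  9.00976659e-06]), 'ee_pos': array([148.59942009, 554.73528062, 230.3783107 ]), 'eef_rot': array([-0.41004826, -3.11426265,  0.00319277]), 'force': array([0.22338857, 0.13018945, 0.69834547]), 'wrist_torque': array([0.00399335, 0.01316411, 0.00600909]), 'finger_force': 0.0, 'opening': 85.46657438678488}
side {'fx': 429.7855091679649, 'fy': 429.7855091679649, 'cx': 278.439338108879, 'cy': 208.35054373142023, 'R': array([[ 0.98975473, -0.14174409, -0.01715205],
       [-0.09461013, -0.5611283 , -0.82230406],
       [ 0.10693224,  0.81550208, -0.56878981]]), 't': array([-562.09139877,   95.51617339, 1226.75801653])}
top {'fx': 409.1518708937854, 'fy': 409.1518708937854, 'cx': 276.8789377873089, 'cy': 202.3835114134011, 'R': array([[ 0.0136445 , -0.99973598,  0.01848752],
       [-0.98714925, -0.01641219, -0.15895594],
       [ 0.15921739, -0.01608106, -0.98711257]]), 't': array([-14.78780774, 561.03203469, 899.20330563])}
```

View pics/top0.png

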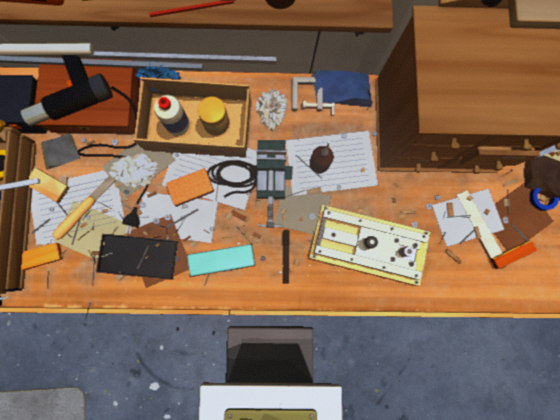

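View pics/side0.png

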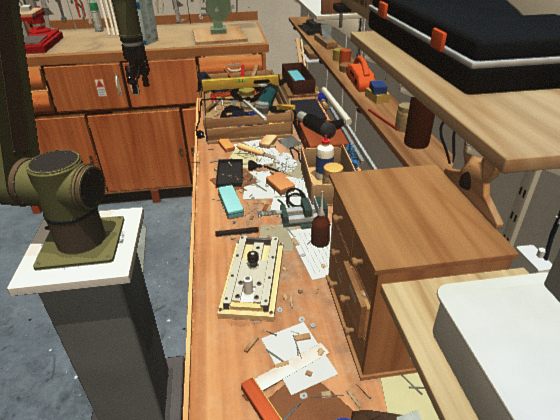

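Top view: knob at about (370,242), stem (407,253), jig board corners around (323,207), (430,235), (420,283), (311,258), and tray at about (137,257). Side view: knob at (253,257), stem (248,285).

```bash
cat > h.py <<'E'
from cell import *
import cv2, numpy as np
def ray(n,uv):
    c=calibration(n); R=np.array(c["R"]); t=np.array(c["t"])
    d=R.T@np.array([(uv[0]-c["cx"])/c["fx"],(uv[1]-c["cy"])/c["fy"],1]); return -R.T@t,d
def plane(n,uv,z):
    o,d=ray(n,uv); return o+d*(z-o[2])/d[2]
def proj(n,X):
    c=calibration(n); p=np.array(c["R"])@np.array(X,float)+c["t"]
    return np.array([c["fx"]*p[0]/p[2]+c["cx"],c["fy"]*p[1]/p[2]+c["cy"]])
E
python3 - <<'E'
from h import *
a=cv2.imread("pics/top0.png"); b=cv2.imread("pics/side0.png")
hsv=cv2.cvtColor(a,cv2.COLOR_BGR2HSV)
def blob(m,x0,y0,x1,y1):
    k=np.zeros_like(m);k[y0:y1,x0:x1]=m[y0:y1,x0:x1]
    c=max(cv2.findContours(k,cv2.RETR_EXTERNAL,cv2.CHAIN_APPROX_NONE)[0],key=cv2.contourArea)
    return cv2.contourArea(c),cv2.minAreaRect(c)
print("hsv board edge",hsv[258:262,312:316].reshape(-1,3)[:6].tolist(),hsv[225,430].tolist())
v=hsv[:,:,2]
A,r=blob((v<60).astype(np.uint8)*255,80,220,185,295); print("tray",A,r)
for p in cv2.boxPoints(r): print(p,plane("top",p,17).round(1))
m=cv2.inRange(hsv,(18,40,130),(36,255,255))
A,r=blob(m,295,190,445,300); print("board",A,r)
for p in cv2.boxPoints(r): print(p,plane("top",p,18).round(1))
A,r=blob((v<60).astype(np.uint8)*255,358,232,383,252);print("knob",A,r,plane("top",r[0],72))
ct=cv2.resize(a[195:295,300:440],None,fx=5,fy=5,interpolation=cv2.INTER_CUBIC)
cv2.imwrite("pics/ct.png",ct)
cs=cv2.resize(b[220:325,205:300],None,fx=5.5,fy=5.5,interpolation=cv2.INTER_CUBIC)
cv2.imwrite("pics/cs.png",cs)
E
```

```text
hsv board edge [[18, 95, 177], [20, 61, 175], [21, 57, 171], [26, 75, 193], [14, 151, 133], [15, 114, 121]] [12, 168, 182]
tray 2720.0 ((136.83169555664062, 256.1831970214844), (77.1153793334961, 37.612403869628906), 5.710592269897461)
[ 96.59407 271.05942] [399.1 405.   17. ]
[100.336655 233.63368 ] [485.1 403.5  17. ]
[177.06932 241.30698] [470.  224.6  17. ]
[173.32674 278.73273] [384.1 228.7  17. ]
board 7073.0 ((358.2410583496094, 237.08863830566406), (142.8449249267578, 64.71807098388672), 14.281094551086426)
[281.04346 250.82925] [451.4 -18.   18. ]
[297.00806 188.11115] [600.9 -54.4  18. ]
[435.43866 223.34802] [ 521.4 -383.6   18. ]
[419.47406 286.06613] [ 375.  -339.3   18. ]
knob 14.0 ((366.7772216796875, 242.27230834960938), (10.049875259399414, 5.472704887390137), 84.2894058227539) [ 470.6556214  -206.23880187   72.        ]
```

View pics/ct.png

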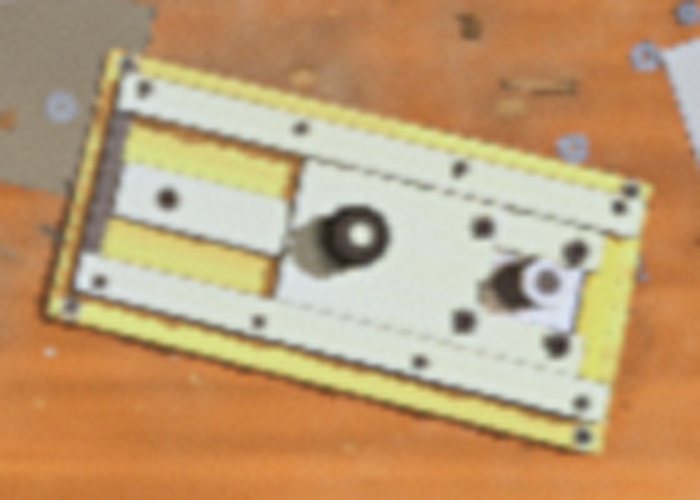

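View pics/cs.png

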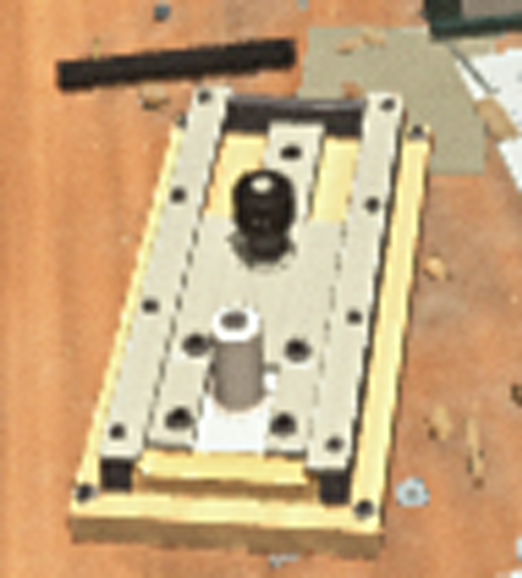

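The top crop shows the board corners at (108,52), (650,186), (602,450), (47,315), the stem top at (546,282), the knob at (357,237) and the second hole at (168,198). The side crop shows the stem top at (235,321) and the knob top at (264,185).

```bash
python3 - <<'E'
from h import *
T=lambda x,y:(x/5+300-.4,y/5+195-.4); S=lambda x,y:(x/5.5+205-.41,y/5.5+220-.41)
C=[plane("top",T(*p),18)[:2] for p in [(108,52),(650,186),(602,450),(47,315)]]
print("corners",np.round(C,1).tolist())
yd=(C[0]+C[3]-C[1]-C[2])/2; print("len",np.linalg.norm(yd)); yd/=np.linalg.norm(yd)
o=sum(C)/4-74*yd
print("yaxis",yd,"deg from x",np.degrees(np.arctan2(yd[1],yd[0])),"nest from board",o,"knob from board",o+85*yd)
st=plane("top",T(546,282),75); kn=plane("top",T(357,237),75); h=plane("top",T(168,198),29)
print("top: stem",st,"knob",kn,"hole",h, "dirs",[np.degrees(np.arctan2(*(b-st)[1::-1])) for b in (kn,h)], np.linalg.norm((kn-st)[:2]),np.linalg.norm((h-st)[:2]))
print("side: stem",plane("side",S(235,321),75),"knob",plane("side",S(264,185),77))
s=observe(); from scipy.spatial.transform import Rotation as Ro
print(Ro.from_rotvec(s['eef_rot']).as_matrix().round(3))
E
```

```text
corners [[561.0, -112.2], [501.1, -368.7], [378.3, -340.7], [436.6, -83.3]]
len 263.6834643644218
yaxis [0.22414534 0.97455573] deg from x 77.04737393971102 nest from board [ 452.67908133 -298.33551115] knob from board [ 471.73143506 -215.49827425]
top: stem [ 452.6384369  -298.14226621   75.        ] knob [ 471.19605444 -214.90349499   75.        ] hole [ 491.05490662 -138.49466295   29.        ] dirs [np.float64(77.43176802078412), np.float64(76.4699827664094)] 85.28234403480192 164.20469655886896
side: stem [ 453.87109791 -301.09784566   75.        ] knob [ 473.78420697 -218.844045     77.        ]
[[-0.966  0.259 -0.001]
 [ 0.259  0.966 -0.002]
 [ 0.    -0.002 -1.   ]]
```

>>> {"api": "drive_tool", "payload": {"steps": [[1,-0.79,-0.16,0,1],[1,-0.79,-0.16,0,1],[1,-0.79,-0.16,0,1],[1,-0.79,-0.16,0,1],[1,-0.79,-0.16,0,1]]}}

```text
time: 0.6
ee_pos: [367.2, 446.1, 230.9]
eef_rot: [1.205, 2.901, -0.001]
force: [-0.9, 1.3, -0.9]
opening: 85.3
finger_force: 0.0
```

```bash
cat >> h.py <<'E'
from scipy.spatial.transform import Rotation as Ro
def to(x,y,z,yd):
    "shares for the next call: world TCP target, tool-y heading (deg)"
    s=observe(); M=Ro.from_rotvec(s['eef_rot']).as_matrix()
    d=M.T@(np.array([x,y,z])-s['ee_pos']); h=np.degrees(np.arctan2(M[1,1],M[0,1]))
    r=(h-yd+90)%180-90
    print("t",round(s['time'],2),"pos",s['ee_pos'].round(1),"head",h.round(1),"tilt",M[:,2].round(3),"shares",(d/300).round(3),"roll",(r/30).round(3),"j",s['joint_positions'].round(2),"F",s['force'].round(1),"open",round(s['opening'],1))
E
python3 - <<'E'
from h import *
import cell
print([k for k in dir(cell) if not k.startswith('_')], getattr(cell,'grasp_offset',None))
to(472,-216,160,-13)
E
```

```text
['MotionError', 'calibration', 'camera', 'finish_job', 'grasp_offset', 'observe'] 18.700000000000003
t 0.6 pos [367.2 446.1 230.9] head 44.9 tilt [-0.    -0.001 -1.   ] shares [-1.81  -1.31   0.238] roll 1.929 j [ 0.81  0.31  1.5  -0.    1.33  0.03] F [-0.9  1.3 -0.9] open 85.3
```

>>> {"api": "drive_tool", "payload": {"steps": [[1,-0.67,-0.49,0,1],[1,-0.67,-0.49,0,1],[1,-0.67,-0.49,0,1],[1,-0.67,-0.49,0,1],[1,-0.67,-0.49,0,1]]}}

```text
time: 1.1
ee_pos: [403.2, 199.6, 231.0]
eef_rot: [-1.914, -2.491, 0.001]
force: [0.3, 0.1, -0.2]
opening: 85.3
finger_force: 0.0
```

```bash
python3 -c "
from h import *
to(472,-216,160,-13)"
```

```text
t 1.1 pos [403.2 199.6 231. ] head 14.9 tilt [-0. -0. -1.] shares [-1.398 -0.135  0.237] roll 0.931 j [ 0.37  0.13  1.75 -0.    1.26  0.11] F [ 0.3  0.1 -0.2] open 85.3
```

>>> {"api": "drive_tool", "payload": {"steps": [[0.7,-0.8,-0.08,0,0.93],[0.7,-0.8,-0.08,0,0.93],[0.7,-0.8,-0.08,0,0.93],[0.7,-0.8,-0.08,0,0.93],[0.7,-0.8,-0.08,0,0.93]]}}

```text
time: 1.6
ee_pos: [442.2, -38.9, 231.2]
eef_rot: [2.459, 1.955, -0.0]
force: [0.9, 0.8, 0.1]
opening: 60.3
finger_force: 0.0
```

```bash
python3 -c "
from h import *
to(472,-216,130,-13)"
```

```text
t 1.6 pos [442.2 -38.9 231.2] head -13.0 tilt [-0. -0. -1.] shares [-0.553  0.23   0.338] roll -0.0 j [-0.18  0.12  1.76 -0.    1.26  0.04] F [0.9 0.8 0.1] open 60.3
```

>>> {"api": "drive_tool", "payload": {"steps": [[0.7,-0.55,0.23,0.33,0],[0.7,-0.55,0.23,0.33,0],[0.7,-0.55,0.23,0.33,0],[0.7,-0.55,0.23,0.33,0],[0.7,-0.55,0.23,0.33,0]]}}

```text
time: 2.1
ee_pos: [472.4, -216.8, 129.2]
eef_rot: [-2.459, -1.952, 0.004]
force: [0.6, 0.7, 0.1]
opening: 59.7
finger_force: 0.0
```

```bash
python3 - <<'E'
from h import *
to(472,-216,46,-13)
a=camera("top")[:,:,::-1]; b=camera("side")[:,:,::-1]
A=cv2.resize(a[180:300,300:440],None,fx=4,fy=4,interpolation=cv2.INTER_CUBIC)
B=cv2.resize(b[180:300,190:330],None,fx=4,fy=4,interpolation=cv2.INTER_CUBIC)
cv2.imwrite("pics/n1.png",cv2.resize(np.vstack([B,]),None,fx=1,fy=1)); cv2.imwrite("pics/n1t.png",A)
E
```

```text
t 2.1 pos [ 472.4 -216.8  129.2] head -13.1 tilt [-0.003  0.    -1.   ] shares [ 0.003 -0.001  0.277] roll -0.004 j [-0.51  0.33  1.76 -0.    1.05 -0.28] F [0.6 0.7 0.1] open 59.7
```

View pics/n1.png

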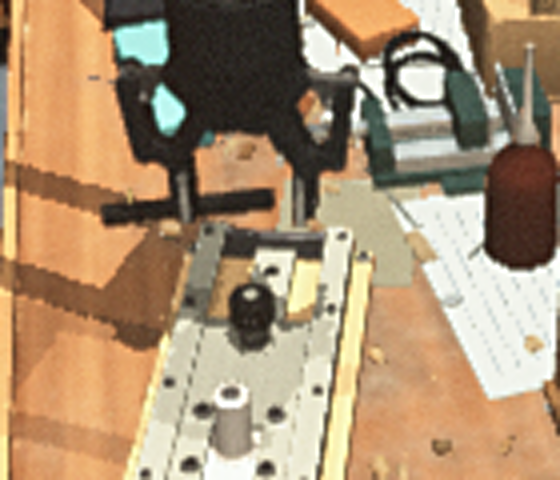

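The side view shows the open fingers at (183,215) and (305,215), over the knob at (251,300); I'll check the lateral offset by projection.

```bash
python3 - <<'E'
from h import *
for z in (66,77,129,134): print(z,(proj("side",(472,-216,z))-[190,180])*4)
E
```

```text
66 [247.97405929 303.80462625]
77 [247.04128508 290.223665  ]
129 [242.47805882 223.78422217]
134 [242.02540675 217.19372032]
```

>>> {"api": "drive_tool", "payload": {"steps": [[0.7,0,0,0.1,0],[0.7,0,0,0.18,0],[0.7,0,0,0.24,0],[0.7,0,0,0.276,0],[0.7,0,0,0.276,0]]}}

```text
time: 2.7
ee_pos: [472.1, -211.0, 49.0]
eef_rot: [-2.454, -1.958, 0.001]
force: [0.5, 0.2, 1.2]
opening: 59.7
finger_force: 0.0
```

>>> {"api": "drive_tool", "payload": {"steps": [[0.2,0,0,0,0],[0.2,0,0,0,0],[0.2,0,0,0,0],[0.2,0,0,0,0],[0.2,0,0,0,0]], "grip_force": 50}}

```text
time: 3.2
ee_pos: [473.1, -212.6, 51.0]
eef_rot: [2.456, 1.957, 0.001]
force: [-1.2, 1.7, 5.8]
opening: 26.1
finger_force: 48.9
```

```bash
python3 -c "
from h import *
to(472,-216,47,-13); to(472,-216,47,-13)"
```

```text
t 3.2 pos [ 473.1 -212.6   51. ] head -12.9 tilt [ 0.001 -0.    -1.   ] shares [-0.012 -0.001  0.013] roll 0.003 j [-0.5   0.44  1.85  0.    0.85 -0.28] F [-1.2  1.7  5.8] open 26.1
t 3.2 pos [ 473.1 -212.6   51. ] head -12.9 tilt [ 0.001 -0.    -1.   ] shares [-0.012 -0.001  0.013] roll 0.003 j [-0.5   0.44  1.85  0.    0.85 -0.28] F [-1.2  1.7  5.8] open 26.1
```

>>> {"api": "drive_tool", "payload": {"steps": [[0.1,0,0,-0.01,0],[0.1,0,0,-0.02,0],[0.1,0,0,-0.03,0],[0.1,0,0,-0.04,0],[0.1,0,0,-0.045,0]], "grip_force": 60}}

```text
time: 3.7
ee_pos: [472.9, -212.6, 62.8]
eef_rot: [-2.457, -1.957, 0.0]
force: [2.4, -0.2, -14.0]
opening: 25.9
finger_force: 59.6
```

>>> {"api": "drive_tool", "payload": {"steps": [[0.1,0,0,-0.004,0],[0.1,0,0,-0.008,0],[0.1,0,0,-0.008,0],[0.1,0,0,-0.008,0]]}}

```text
time: 4.1
ee_pos: [472.8, -212.5, 63.4]
eef_rot: [-2.456, -1.957, 0.001]
force: [6.1, -2.1, -27.9]
opening: 25.7
finger_force: 62.0
```

>>> {"api": "drive_tool", "payload": {"steps": [[0.1,0.05,0,0,0],[0.1,0.1,0,0,0],[0.1,0.15,0,0,0],[0.1,0.2,0,0,0],[0.1,0.24,0,0,0]]}}

```text
time: 4.6
ee_pos: [489.4, -142.6, 63.4]
eef_rot: [2.456, 1.958, -0.002]
force: [5.1, -4.5, -30.5]
opening: 25.7
finger_force: 61.8
```

```bash
python3 -c "
from h import *
to(472.8+.2245*80,-212.5+.9745*80,51,-13)"
```

```text
t 4.6 pos [ 489.4 -142.6   63.4] head -12.9 tilt [-0.001 -0.001 -1.   ] shares [ 0.027 -0.002  0.041] roll 0.004 j [-0.37  0.41  1.85 -0.    0.88 -0.14] F [  5.1  -4.5 -30.5] open 25.7
```

Moved 72 mm; now go the last 8 mm and lower to let the pin in.

>>> {"api": "drive_tool", "payload": {"steps": [[0.1,0.015,0,0,0],[0.1,0.027,0,0,0],[0.1,0.027,0,0.005,0],[0.1,0.027,0,0.012,0],[0.1,0.027,0,0.012,0]]}}

```text
time: 5.1
ee_pos: [491.4, -134.5, 61.8]
eef_rot: [2.457, 1.957, 0.002]
force: [6.0, 1.1, -13.1]
opening: 25.6
finger_force: 63.5
```

```bash
python3 -c "
from h import *
to(472.8+.2245*80,-212.5+.9745*80,51,-13)"
```

```text
t 5.1 pos [ 491.4 -134.5   61.8] head -12.9 tilt [ 0.001  0.    -1.   ] shares [-0.001 -0.002  0.036] roll 0.003 j [-0.35  0.41  1.86  0.    0.87 -0.13] F [  6.    1.1 -13.1] open 25.6
```

>>> {"api": "drive_tool", "payload": {"steps": [[0.1,0,0,0.008,0],[0.1,0,0,0.016,0],[0.1,0,0,0.024,0],[0.1,0,0,0.032,0],[0.1,0,0,0.036,0]]}}

```text
time: 5.6
ee_pos: [491.4, -134.8, 51.3]
eef_rot: [2.456, 1.957, 0.001]
force: [5.1, 1.5, -7.7]
opening: 25.7
finger_force: 64.0
```

>>> {"api": "drive_tool", "payload": {"steps": [[0.7,0,0,0,0],[0.7,0,0,0,0],[0.7,0,0,0,0],[0.7,0,0,0,0]]}}

```text
time: 6.0
ee_pos: [490.4, -134.7, 51.4]
eef_rot: [2.457, 1.958, -0.0]
force: [0.2, -0.0, 0.1]
opening: 59.7
finger_force: 0.0
```

>>> {"api": "drive_tool", "payload": {"steps": [[0.7,0,0,-0.1,0],[0.7,0,0,-0.2,0],[0.7,0,0,-0.3,0],[0.7,-0.15,0,-0.3,0],[0.7,-0.25,0,-0.3,0]]}}

```text
time: 6.5
ee_pos: [474.7, -209.1, 142.8]
eef_rot: [2.452, 1.958, 0.001]
force: [1.0, -0.6, -0.6]
opening: 60.0
finger_force: 0.0
```

```bash
python3 - <<'E'
from h import *
to(453,-299,130,-13)
b=camera("side")[:,:,::-1]
B=cv2.resize(b[200:320,190:330],None,fx=4,fy=4,interpolation=cv2.INTER_CUBIC)
cv2.imwrite("pics/n2.png",B)
for z,p in ((66,(490,-138)),(76,(490,-138))): print((proj("side",(*p,z))-[190,200])*4)
E
```

```text
t 6.5 pos [ 474.7 -209.1  142.8] head -12.8 tilt [ 0.003 -0.003 -1.   ] shares [-0.308 -0.004  0.043] roll 0.008 j [-0.5   0.31  1.75 -0.    1.08 -0.27] F [ 1.  -0.6 -0.6] open 60.0
[264.40610295 143.51865719]
[263.69122148 131.49231422]
```

View pics/n2.png

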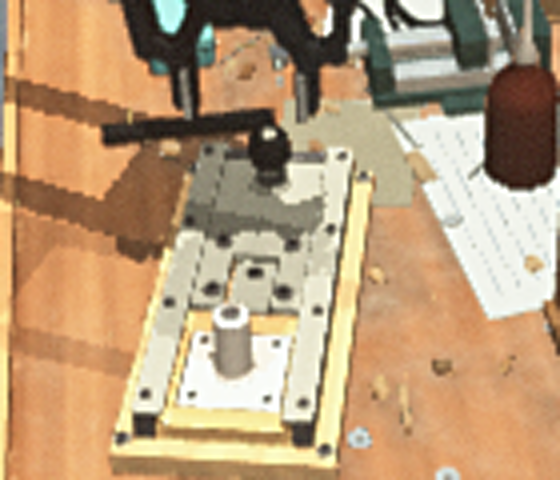

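Side view: the plate is back with the fork off the foot, and the knob is low at (269,147), as expected for pin home. The stem is at (232,313). Next, go over the stem.

>>> {"api": "drive_tool", "payload": {"steps": [[0.5,-0.15,0,0.04,0],[0.5,-0.3,-0.004,0.04,0],[0.5,-0.308,-0.004,0.04,0],[0.5,-0.308,-0.004,0.04,0],[0.5,-0.308,-0.004,0.04,0]]}}

```text
time: 7.05
ee_pos: [451.9, -296.5, 128.9]
eef_rot: [-2.456, -1.957, -0.0]
force: [0.1, -1.4, -0.1]
opening: 42.8
finger_force: 0.0
```

```bash
python3 -c "
from h import *
to(453,-299,44,-13)"
```

```text
t 7.05 pos [ 451.9 -296.5  128.9] head -12.9 tilt [-0.001  0.001 -1.   ] shares [-0.008  0.006  0.283] roll 0.003 j [-0.66  0.36  1.72  0.    1.07 -0.43] F [ 0.1 -1.4 -0.1] open 42.8
```

>>> {"api": "drive_tool", "payload": {"steps": [[0.5,-0.008,0.006,0.1,0],[0.5,-0.008,0.006,0.18,0],[0.5,-0.008,0.006,0.25,0],[0.5,-0.008,0.006,0.28,0],[0.5,-0.008,0.006,0.28,0]]}}

```text
time: 7.55
ee_pos: [452.9, -298.3, 44.0]
eef_rot: [-2.453, -1.958, 0.001]
force: [-0.0, -0.1, 0.2]
opening: 42.6
finger_force: 0.0
```

>>> {"api": "drive_tool", "payload": {"steps": [[0.15,0,0,0,0],[0.15,0,0,0,0],[0.15,0,0,0,0],[0.15,0,0,0,0],[0.15,0,0,0,0]], "grip_force": 50}}

```text
time: 8.05
ee_pos: [453.2, -299.9, 46.1]
eef_rot: [2.457, 1.958, 0.0]
force: [-3.0, 2.9, 5.7]
opening: 20.4
finger_force: 49.7
```

Lift straight up slowly.

>>> {"api": "drive_tool", "payload": {"steps": [[0.05,0,0,-0.015,0],[0.05,0,0,-0.03,0],[0.05,0,0,-0.05,0],[0.05,0,0,-0.07,0],[0.05,0,0,-0.1,0]], "grip_force": 60}}

```text
time: 8.55
ee_pos: [453.6, -300.3, 75.4]
eef_rot: [2.457, 1.958, 0.0]
force: [0.3, -0.6, -3.4]
opening: 20.6
finger_force: 58.8
```

>>> {"api": "drive_tool", "payload": {"steps": [[0.05,0,0,-0.08,0],[0.05,0,0,-0.16,0],[0.05,0,0,-0.24,0],[0.05,0,0,-0.32,0],[0.05,0,0,-0.32,0]]}}

```text
time: 9.05
ee_pos: [455.9, -302.1, 175.1]
eef_rot: [2.45, 1.952, 0.003]
force: [1.1, -0.9, -3.6]
opening: 20.0
finger_force: 59.1
```

```bash
python3 - <<'E'
from h import *
to(434.6,315.4,180,-5)
a=camera("side")[:,:,::-1]
cv2.imwrite("pics/n3.png",cv2.resize(a[180:320,190:330],None,fx=4,fy=4,interpolation=cv2.INTER_CUBIC))
E
```

```text
t 9.05 pos [ 455.9 -302.1  175.1] head -12.9 tilt [ 0.007 -0.005 -1.   ] shares [ 1.99  -0.529 -0.028] roll -0.263 j [-0.66  0.31  1.65  0.    1.17 -0.44] F [ 1.1 -0.9 -3.6] open 20.0
```

View pics/n3.png

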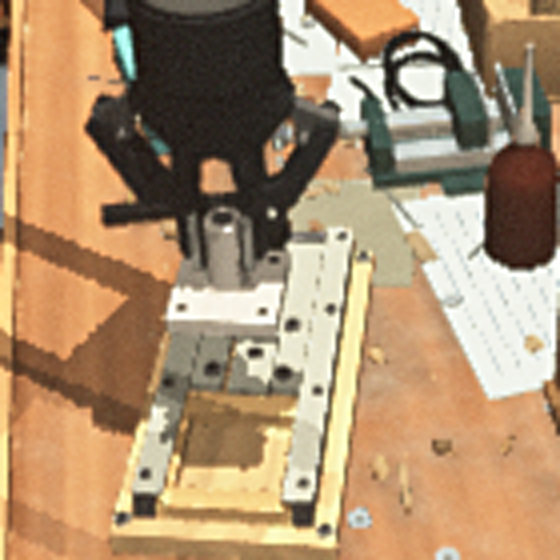

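The foot is held upright, flange at about (222,305), above an empty nest. Now carry it to the tray.

>>> {"api": "drive_tool", "payload": {"steps": [[0.05,0.06,-0.016,-0.02,0],[0.05,0.18,-0.05,-0.02,0],[0.05,0.32,-0.085,-0.02,0],[0.05,0.46,-0.12,-0.02,0],[0.05,0.6,-0.16,-0.02,0]]}}

```text
time: 9.6
ee_pos: [445.1, -111.4, 175.6]
eef_rot: [-2.455, -1.955, 0.002]
force: [0.5, 0.5, -3.1]
opening: 20.3
finger_force: 59.1
```

>>> {"api": "drive_tool", "payload": {"steps": [[0.05,0.14,-0.04,0,-0.26],[0.05,0.28,-0.075,0,-0.26],[0.05,0.42,-0.11,0,-0.26],[0.05,0.56,-0.15,0,-0.26],[0.05,0.7,-0.185,0,-0.26]]}}

```text
time: 10.1
ee_pos: [437.0, 105.2, 175.8]
eef_rot: [-2.316, -2.119, 0.004]
force: [1.1, -0.7, -2.6]
opening: 20.1
finger_force: 59.1
```

```bash
python3 - <<'E'
from h import *
to(434.6,315.4,130,-5)
E
```

```text
t 10.1 pos [437.  105.2 175.8] head -5.1 tilt [-0.003 -0.    -1.   ] shares [ 0.697 -0.07   0.153] roll -0.003 j [0.14 0.19 1.83 0.   1.12 0.23] F [ 1.1 -0.7 -2.6] open 20.1
```

>>> {"api": "drive_tool", "payload": {"steps": [[0.05,0.14,-0.014,0,0],[0.05,0.28,-0.028,0,0],[0.05,0.42,-0.042,0,0],[0.05,0.55,-0.055,0,0],[0.05,0.66,-0.065,0,0]]}}

```text
time: 10.6
ee_pos: [435.4, 304.0, 175.5]
eef_rot: [-2.316, -2.121, 0.005]
force: [1.2, -0.1, -2.8]
opening: 20.1
finger_force: 59.0
```

>>> {"api": "drive_tool", "payload": {"steps": [[0.05,0.03,-0.003,0.05,0],[0.05,0.035,-0.005,0.1,0],[0.05,0.035,-0.005,0.15,0],[0.05,0.035,-0.005,0.2,0],[0.05,0.035,-0.005,0.2,0]]}}

```text
time: 11.1
ee_pos: [433.5, 311.4, 113.7]
eef_rot: [-2.316, -2.12, 0.013]
force: [-0.8, -0.3, -3.3]
opening: 20.1
finger_force: 59.0
```

```bash
python3 - <<'E'
from h import *
to(434.6,315.4,31,-5)
b=camera("side")[:,:,::-1]
B=cv2.resize(b[120:240,185:325],None,fx=4,fy=4,interpolation=cv2.INTER_CUBIC)
cv2.imwrite("pics/n4.png",B)
E
```

```text
t 11.1 pos [433.5 311.4 113.7] head -5.1 tilt [-0.007 -0.004 -1.   ] shares [0.015 0.004 0.276] roll -0.002 j [0.54 0.37 1.74 0.   1.03 0.63] F [-0.8 -0.3 -3.3] open 20.1
```

View pics/n4.png

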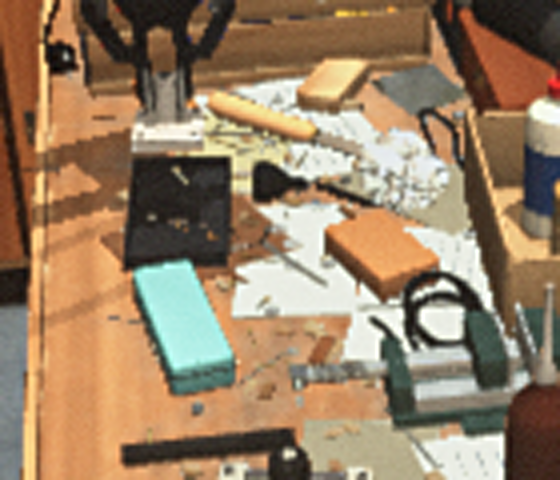

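```bash
python3 - <<'E'
from h import *
for p in [(399.1,405,17),(485.1,403.5,17),(470,224.6,17),(384.1,228.7,17),(434.6,315.4,17),(433.5,311.4,98)]: print((proj("side",p)-[185,120])*4)
E
```

```text
[130.72898334 155.02634629]
[223.74094685 148.16839105]
[220.82633224 247.96780664]
[118.34328862 254.4748043 ]
[173.73518323 199.02863269]
[164.77939744 118.75867237]
```

The flange is over the tray, at (167,133), and tray corners (133,157)–(228,264) agree with the projection to within a few mm. Lower it, with x nudged +2 mm.

>>> {"api": "drive_tool", "payload": {"steps": [[0.05,0.005,0.008,0.08,0],[0.05,0.008,0.008,0.16,0],[0.05,0.008,0.008,0.21,0],[0.05,0.008,0.008,0.23,0],[0.05,0.008,0.008,0.24,0]]}}

```text
time: 11.65
ee_pos: [439.7, 314.8, 44.9]
eef_rot: [-2.318, -2.12, 0.001]
force: [-0.0, 0.5, -3.2]
opening: 20.6
finger_force: 59.1
```

```bash
python3 -c "
from h import *
to(436,314,31,-5)"
```

```text
t 11.65 pos [439.7 314.8  44.9] head -5.1 tilt [-0.001 -0.    -1.   ] shares [-0.004 -0.012  0.046] roll -0.003 j [0.54 0.47 1.81 0.   0.87 0.63] F [-0.   0.5 -3.2] open 20.6
```

>>> {"api": "drive_tool", "payload": {"steps": [[0.05,-0.003,-0.01,0.0,0],[0.05,-0.003,-0.01,0.015,0],[0.05,-0.003,-0.01,0.03,0],[0.05,-0.003,-0.01,0.042,0],[0.05,-0.003,-0.01,0.046,0]]}}

```text
time: 12.15
ee_pos: [436.7, 314.0, 31.1]
eef_rot: [-2.318, -2.12, 0.0]
force: [-2.7, -1.7, 10.8]
opening: 20.2
finger_force: 60.5
```

>>> {"api": "drive_tool", "payload": {"steps": [[0.05,0,0,0,0],[0.05,0,0,0,0]]}}

```text
time: 12.35
ee_pos: [436.9, 314.2, 31.2]
eef_rot: [2.318, 2.12, 0.0]
force: [0.4, 0.4, -3.2]
opening: 20.1
finger_force: 59.2
```

>>> {"api": "drive_tool", "payload": {"steps": [[0.05,0,0,0.003,0],[0.05,0,0,0.006,0],[0.05,0,0,0.006,0]]}}

```text
time: 12.65
ee_pos: [437.0, 314.2, 31.1]
eef_rot: [2.318, 2.12, 0.002]
force: [-3.3, -1.6, 12.2]
opening: 20.2
finger_force: 60.7
```

>>> {"api": "drive_tool", "payload": {"steps": [[0.15,0,0,0,0],[0.4,0,0,0,0],[0.55,0,0,0,0],[0.55,0,0,0,0],[0.55,0,0,0,0]]}}

```text
time: 13.15
ee_pos: [436.9, 314.2, 29.3]
eef_rot: [2.318, 2.12, 0.0]
force: [0.9, -0.1, -1.1]
opening: 47.2
finger_force: 0.0
```

>>> {"api": "drive_tool", "payload": {"steps": [[0.55,0,0,-0.06,0],[0.55,0,0,-0.16,0],[0.55,0,0,-0.3,0],[0.55,0,0,-0.45,0],[0.55,0,0,-0.6,0]]}}

```text
time: 13.65
ee_pos: [436.3, 313.9, 210.7]
eef_rot: [-2.318, -2.12, 0.002]
force: [-0.5, 0.6, 0.5]
opening: 46.4
finger_force: 0.0
```

>>> {"api": "drive_tool", "payload": {"steps": [[0.55,-0.16,0,0,0],[0.55,-0.32,0,0,0],[0.55,-0.48,0,0,0],[0.55,-0.6,0,0,0],[0.55,-0.6,0,0,0]]}}

```text
time: 14.15
ee_pos: [419.3, 131.1, 209.2]
eef_rot: [2.322, 2.115, -0.004]
force: [0.8, 0.8, -0.3]
opening: 46.8
finger_force: 0.0
```

```bash
python3 - <<'E'
from h import *
b=camera("side")[:,:,::-1]; a=camera("top")[:,:,::-1]
B=cv2.resize(b[130:290,185:305],None,fx=3.7,fy=3.7,interpolation=cv2.INTER_CUBIC)
A=cv2.resize(a[215:300,85:190],None,fx=3.3,fy=3.3,interpolation=cv2.INTER_CUBIC)
C=np.zeros((B.shape[0],A.shape[1],3),np.uint8); C[:A.shape[0]]=A
cv2.imwrite("pics/n5.png",np.hstack([B,C]))
E
```

```text
(no output)
```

View pics/n5.png

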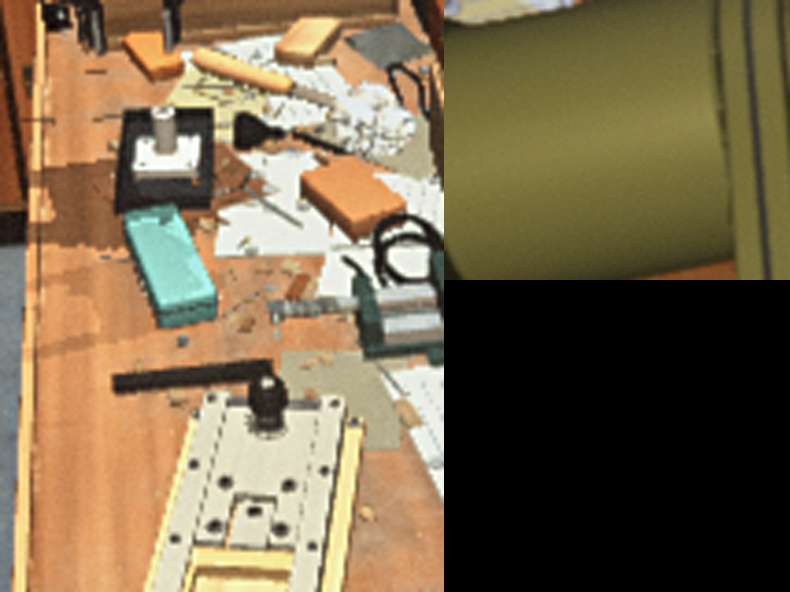

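The foot stands upright and centred in the tray, stem at (165,130). The plate is back with the knob down at (267,395), and the bystanders haven't moved.

```bash
python3 -c "
from cell import *
print(finish_job())"
```

```text
the job is handed in; nothing more can be done
None
```

The job is handed in at about 14 s: the plate is back with the pin home in the second hole, and the foot stands upright in the tray; the last picture shows the bystanders in place, but no verdict was returned.

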